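# Unload the circuit-card curing box

### The arm

A 6-joint arm with a two-finger parallel gripper is mounted at the origin on a cart in front of the work surface, level with it; the furniture and walls round the work are solid. World frame = base frame: x ahead of the robot, y to its left, z up, the work surface at z = 0. Lengths are in m, angles in rad, forces in N, time in s.
With the tool pointing down it reaches from about 0.325 to 0.9 m from the base axis. Payload 6.1 kg.
Tool frame: the origin (TCP) lies midway between the tips of the shut fingers; the grasp point (between the pads) lies 19 mm behind it; z points along the fingers, y is the line along which they close (so a half turn about z gives the same grasp; the last joint's range is limited). The gripper opens to 85 mm and grips with 20 to 120 N. Pads are 22 mm wide; open, the fingers measure 114 mm over their backs; the gripper's body (76 mm by 85 mm) begins 54 mm behind the grasp point. The pads swing forward as they close: fully open they stand 13 mm farther back than shut.
Start: joints at [1.09, 0.22, 1.526, -0, 1.395, -0.126], TCP at [0.217, 0.586, 0.231] pointing down, gripper open.
Joint ranges: [-2.98, 2.98], [-0.91, 2.08], [0.09, 2.57], [-1.24, 4.39], [0.2, 2.65], [-2.68, 2.68]. Speed limits (rad/s): [2.57, 2.57, 3.01, 3.14, 3.14, 3.14].

### API

Orientations are given as a unit quaternion [w, x, y, z].
In Python, from workcell import robot, vision, workorder gives the robot as it stands.
- The arm moves only by the shell command python3 -m handwheel 'ROWS' [FORCE]. ROWS is JSON, a list of rows, each a list of 7 numbers: the shift along the tool's x, y, z in cm, then the turn, a rotation vector about the tool's x, y, z in rad, then the finger opening in cm, from 0 to 8.54. A call has 1 to 10 rows; each row shifts and turns the commanded pose from where the row before left it, along the tool's axes as they then stand; what a row does not reach is not made up. A row lasts 1/10 s, in which the tool goes at most 50 mm and 8.59 degrees, less where a joint would pass 70% of its speed; a pose out of reach is approached as far as the arm can. A call with a gripper value outside its range is refused whole. The fingers move at their own pace and stop on an object; FORCE is the grip in N (left out, the last holds). Time passes only in rows, so rows that do not move let the fingers close. It gives the time, the measured TCP pose, the force, the opening and the grip force at its end, in the units of the state.
- robot.sense(): the state, without advancing time (a new reading comes with each control period).
- vision.grab_frame(name): name is "scene" or "top" or "wrist"; returns the picture (384x512x3 uint8, red, green, blue); there is no depth.
- vision.calibration(name): a dict with "vertical_fov" (degrees; the focal length in pixels is half the picture's height over the tangent of half this angle, whatever the lens; pixels are square), "cx", "cy" (the principal point, pixels), "world_to_cam" (4x4, takes a point from world to camera coordinates). Camera axes: x right, y up, looking along -z (the intrinsics and any distortion apply to the point x, -y, -z); pixel columns grow to the right and rows downward; lengths in m; the calibration is good to about 2 mm. A picture is of the moment at which its call begins: read the wrist's pose just before it. calibration takes no time and is no camera call; for the wrist camera it gives the pose at the moment of the call.
- workorder.finish_job(): hands the job in; it is judged then, once.
The state is a dict: "t": time; "qpos": joint angles; "joint_velocities": joint speeds; "tau": joint torques, N m; "tool_pos": TCP position; "orientation": TCP orientation; "force": force on the tool from outside, world axes, zero at the start; "torque": the same for the moment, N m; "opening": finger opening in m; "gripper_force": force on a finger pad.
Only numpy, scipy, OpenCV 4.12 (cv2) and the standard library are available. Lean on these libraries where they do the work, as an engineer would, in place of code of your own. Each camera call takes 0.05 s, during which the arm holds its last target. There are 200 camera calls.

### The job

The coated circuit cards have finished curing: first switch the curing box off by pushing its red toggle over away from you, then lift the counterweighted lid past its balance point so that it rests open by itself. Draw every card up out of its slot by its top edge and stand each one fully down in a slot of its own in the blue foam-lined tray. Finally bring the lid back over and lower it fully shut in hand - do not let it drop - and leave the spool, the orange tape measure and the torch alone.

Things in the scene. Friction and masses are not known exactly. Their poses are not given: they have to be found in the camera images.
- curing_box: Plywood box fixed to the table, 134 mm (x) by 240 mm (y), rim 122 mm high, lid on top, with a grey switch pod (70 x 55 mm, 85 mm high) on its right (-y) side. Origin on the table under the middle of box and pod together; x points from its front (robot's side) to the hinge side, y left, z up. The plywood part reaches from y = -93 to +147 mm, the pod from y = -148 to -93 mm.
- rack (a point): Middle of the inside of the curing box on its floor, 12 mm above the table; axes are the box's. Inside it is 116 mm (x) by 222 mm (y). Wooden combs 12 mm deep on the front and back walls, up to 58 mm above this floor, hold the cards upright and parallel to x in four slots 7 mm wide at y = -69, -23, +23 and +69 mm.
- lid (a joint): Angle (rad) of the box's lid: 0 = shut, 1.75 = fully open against its stop. Clear panel in an aluminium frame, 142 x 246 x 8 mm, 0.7 kg with its steel counterweight behind the hinge; hinged along the back (+x) rim. It balances at about 0.74 rad: below that it falls shut, above it falls open, unless held. Shut, it takes about 1.2 N at the handle to lift.
- lid_hinge (a point): Point on the hinge axis in the middle of the lid: 71 mm behind (+x) the box origin, 27 mm to its left, 124 mm high. The axis is parallel to the box's y. Fixed to the box, with the box's axes.
- lid_handle (a point): Middle of the lid's round handle bar, 12 mm thick, 112 mm long, parallel to the hinge, on a post at each end. Lid shut: 134 mm in front of (-x) and 54 mm above the hinge axis, 46 mm above the panel, 8 mm inside the panel's front edge. Turns with the lid (so do its axes); pinched across the bar from above, it can turn in the fingers as the lid swings.
- power (a joint): Angle (rad) of the red-tipped toggle on the grey pod: near 0 = on, leaning 0.45 rad to the box's front; 0.9 = off, leaning 0.45 rad to its back. Stiff enough to stay where it is left; about 1.5 N at the tip moves it.
- switch_tip (a point): Centre of the red ball (15 mm) at the tip of the toggle, which stands 42 mm from its pivot; the pivot is on top of the pod, 86 mm above the table. The ball moves about 37 mm along the box's x axis from on to off, at 124 to 128 mm height.
- card0: Green circuit card, 110 mm long (x), 100 mm tall (z), board 4 mm thick (y), aluminium stiffener 10 mm thick and 12 mm high along the top edge to hold it by, a metal can on its +y side out to 6 mm from the mid-plane at heights 63 to 78 mm; 0.13 kg. Origin at the middle of its lower edge, z up the card. Starts in a box slot, lower edge on the box floor; None if absent.
- card1: Green circuit card, 110 mm long (x), 100 mm tall (z), board 4 mm thick (y), aluminium stiffener 10 mm thick and 12 mm high along the top edge to hold it by, a metal can on its +y side out to 6 mm from the mid-plane at heights 63 to 78 mm; 0.13 kg. Origin at the middle of its lower edge, z up the card. Starts in a box slot, lower edge on the box floor; None if absent.
- card2: Green circuit card, 110 mm long (x), 100 mm tall (z), board 4 mm thick (y), aluminium stiffener 10 mm thick and 12 mm high along the top edge to hold it by, a metal can on its +y side out to 6 mm from the mid-plane at heights 63 to 78 mm; 0.13 kg. Origin at the middle of its lower edge, z up the card. Starts in a box slot, lower edge on the box floor; None if absent.
- card3: Green circuit card, 110 mm long (x), 100 mm tall (z), board 4 mm thick (y), aluminium stiffener 10 mm thick and 12 mm high along the top edge to hold it by, a metal can on its +y side out to 6 mm from the mid-plane at heights 63 to 78 mm; 0.13 kg. Origin at the middle of its lower edge, z up the card. Starts in a box slot, lower edge on the box floor; None if absent.
- tray: Loose tray, blue shell with firm dark foam, 146 mm (x) by 212 mm (y) by 70 mm high, 0.7 kg, origin under its middle. Four open slots run along its x, each 14 mm wide, 126 mm long, 60 mm deep (floor 10 mm above the underside), at y = -72, -24, +24 and +72 mm. A card fully down stands on the slot floor with its upper 40 mm out of the foam.
- slot0 (a point): Middle of the mouth of tray slot 0, at the foam's top, 70 mm above the tray's underside; axes are the tray's (slot runs along x).
- slot1 (a point): Middle of the mouth of tray slot 1, at the foam's top, 70 mm above the tray's underside; axes are the tray's (slot runs along x).
- slot2 (a point): Middle of the mouth of tray slot 2, at the foam's top, 70 mm above the tray's underside; axes are the tray's (slot runs along x).
- slot3 (a point): Middle of the mouth of tray slot 3, at the foam's top, 70 mm above the tray's underside; axes are the tray's (slot runs along x).
- spool: Solder reel, 46 mm across and 30 mm high, standing on the table near the front edge; to be left alone. Origin under its middle.
- rule_orange: Orange tape measure lying on the table at the right edge, 67 x 75 x 35 mm; to be left alone. Origin under its middle.
- torch: Black torch lying on the table at the left, 101 x 33 x 33 mm; to be left alone. Origin under its middle.

How it is judged:
On the way, in this order (a step that is already met when the one before it is completed fails the run):
1. the curing box is switched off with its lid still shut (value of joint power above 0.75 rad and value of joint lid below 0.1 rad), for 0.1 s.
2. the lid rests open by itself, untouched (value of joint lid above 1.4 rad and contact force between lid and the arm below 0.2 N and contact force between lid and the fingers below 0.2 N and velocity of joint lid between -0.1 and 0.1 rad/s and value of joint power above 0.75 rad), for 0.3 s.
3. every card stands fully down in its own tray slot (z of card0 in the frame of tray between 0 and 0.018 m and x of card0 in the frame of tray between -0.015 and 0.015 m and y of card0 in the frame of tray between -0.09 and 0.09 m and angle between each of card0, card1, card2, card3's own z axis and vertical below 0.26 rad and linear speed of each of card0, card1, card2, card3 below 0.05 m/s and z of card1 in the frame of tray between 0 and 0.018 m and x of card1 in the frame of tray between -0.015 and 0.015 m and y of card1 in the frame of tray between -0.09 and 0.09 m and z of card2 in the frame of tray between 0 and 0.018 m and x of card2 in the frame of tray between -0.015 and 0.015 m and y of card2 in the frame of tray between -0.09 and 0.09 m and z of card3 in the frame of tray between 0 and 0.018 m and x of card3 in the frame of tray between -0.015 and 0.015 m and y of card3 in the frame of tray between -0.09 and 0.09 m and horizontal distance between card0 and card1 above 0.025 m and horizontal distance between each of card0, card1 and card2 above 0.025 m and horizontal distance between each of card0, card1, card2 and card3 above 0.025 m), for 0.2 s.
At the end, for the whole second after the job is handed in: Each card present stands in its own tray slot: lower edge under 18 mm above the tray's underside, within 15 mm of the slot's middle lengthwise, leaning under 0.26 rad, at rest; lid shut (below 0.04 rad), toggle off (above 0.75 rad), tray flat and at rest (all of step 3 and value of joint lid below 0.04 rad and value of joint power above 0.75 rad and angle between tray's own z axis and vertical below 0.05 rad and linear speed of tray below 0.02 m/s); the robot touches nothing.
It fails at once if the lid drops shut (closing faster than 2.5 rad/s) (velocity of joint lid below -2.5 rad/s).
It fails at once if the spool is moved by more than 25 mm (distance of spool from where it was at the start of the episode above 0.025 m).
It fails at once if the orange tape measure is moved by more than 25 mm (distance of rule_orange from where it was at the start of the episode above 0.025 m).
It fails at once if the torch is moved by more than 25 mm (distance of torch from where it was at the start of the episode above 0.025 m).
Of card0, card1, card2, card3 only 3 to 4 are there at a start; the rules pass over those that are not, and their reading is None.
At some moment in a run one of tray may be knocked a few centimetres aside while the robot is not near it.
It also fails if it takes over 210 s, if anything falls off the work surface, if the arm or the gripper's body presses on something with over 40 N, if the wrist force passes 120 N, or if a joint passes its speed limit or range.

## Working session

There is one attempt and no reset: what is moved stays moved. The work goes in short steps, Python scripts to look and compute and a shell command to move; the robot and the scene stay as the last step left them, time stands still between calls to the robot, and variables do not carry over. Pictures are saved under pics/ and viewed, at most 14 in all, crops included, and the job is handed in when it is done.

```bash
mkdir -p pics
cat > h.py <<'E'
import numpy as np, cv2
from workcell import robot, vision, workorder
def grab(n,save=None):
    c=vision.calibration(n); im=np.ascontiguousarray(vision.grab_frame(n)[:,:,::-1])
    if save: cv2.imwrite('pics/'+save,im)
    return im,c
def proj(c,p):
    W=np.array(c['world_to_cam']); q=W[:3,:3]@np.array(p,float)+W[:3,3]
    f=192/np.tan(np.radians(c['vertical_fov']/2)); return np.array([c['cx']+f*q[0]/-q[2], c['cy']-f*q[1]/-q[2]])
def ray(c,u,v,z):
    W=np.array(c['world_to_cam']); R=W[:3,:3]; o=-R.T@W[:3,3]
    f=192/np.tan(np.radians(c['vertical_fov']/2)); d=R.T@np.array([(u-c['cx'])/f,-(v-c['cy'])/f,-1]); return o+d*(z-o[2])/d[2]
E
python3 - <<'E'
from h import *
for n in ('scene','top'):
    im,c=grab(n,n+'0.png'); print(n,{k:(np.round(v,3).tolist() if k=='world_to_cam' else v) for k,v in c.items()})
    W=np.array(c['world_to_cam']);print(-W[:3,:3].T@W[:3,3])
s=robot.sense();print(s)
E
```

```text
scene {'vertical_fov': 42.03426856191445, 'cx': 257.9182407647029, 'cy': 186.24743102596736, 'world_to_cam': [[0.764, -0.645, 0.024, -0.356], [0.303, 0.39, 0.869, -0.286], [-0.57, -0.657, 0.493, -1.336], [0.0, 0.0, 0.0, 1.0]]}
[-0.40268922 -0.99537145  0.91656435]
top {'vertical_fov': 52.676260575091156, 'cx': 261.6937086862257, 'cy': 186.7750512929307, 'world_to_cam': [[0.156, -0.988, 0.002, -0.041], [0.959, 0.152, 0.238, -0.487], [-0.235, -0.035, 0.971, -1.565], [0.0, 0.0, 0.0, 1.0]]}
[ 0.10557445 -0.02159498  1.63605876]
{'t': 0.1, 'qpos': array([ 1.08986306e+00,  2.21164199e-01,  1.52745995e+00,  1.15967125e-06,
        1.39469688e+00, -1.26124357e-01]), 'joint_velocities': array([-0.000789  , -0.00134794, -0.00225561,  0.00013863,  0.00024539,
        0.00182302]), 'tau': array([ 7.79537786e-04, -4.98243892e+01, -3.90549088e+01, -2.68435169e-04,
        5.63982554e-03,  2.26072081e-05]), 'tool_pos': array([0.21690415, 0.58559389, 0.23031759]), 'orientation': array([-2.58841843e-04,  1.76475395e-01,  9.84304672e-01, -8.24514609e-04]), 'force': array([0.22387538, 0.46789391, 0.34964977]), 'torque': array([ 0.00593744, -0.00442257,  0.02955474]), 'gripper_force': 0.0, 'opening': 0.08540140020331785}
```

View pics/scene0.png

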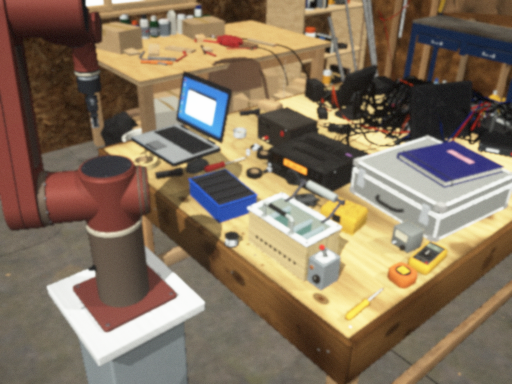

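View pics/top0.png

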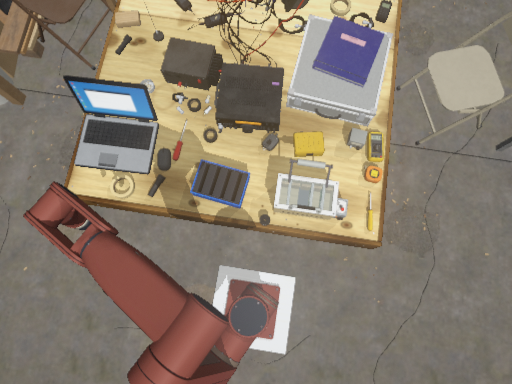

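Run:
```python
import cv2,numpy as np
a=cv2.imread('pics/top0.png')[145:235,180:360]; b=cv2.imread('pics/scene0.png')[160:300,180:350]
a=cv2.resize(a,None,fx=4.4,fy=4.4,interpolation=cv2.INTER_CUBIC); 
cv2.imwrite('pics/za.png',a); cv2.imwrite('pics/zb.png',cv2.resize(b,None,fx=4.2,fy=4.2,interpolation=cv2.INTER_CUBIC))
```

```text
(no output)
```

View pics/za.png

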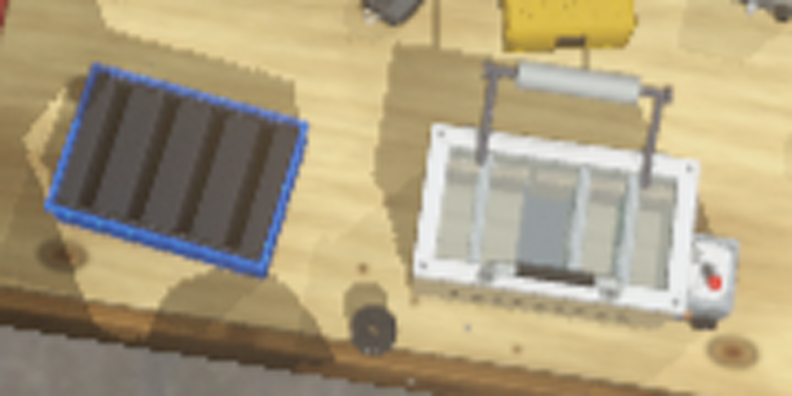

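View pics/zb.png

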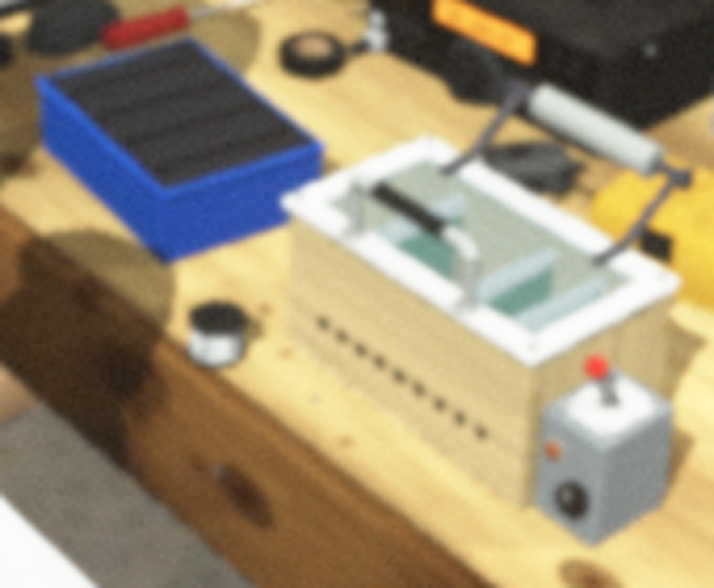

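The top view shows the tray at left (zoom 50–305, 65–270), and the box with its lid shut. There are three card edges at zoom x≈478, 580 and 625. The slot at about 530 looks empty. The red tip is at zoom (714,282). In the scene view the toggle leans to the front and the handle bar is above the lid.

```bash
cat > meas.py <<'E'
from h import *
def rect(im,c,m,z,roi=None):
    m=m.astype(np.uint8)*255; 
    if roi: 
        k=np.zeros_like(m);k[roi[1]:roi[3],roi[0]:roi[2]]=1;m=m*k
    m=cv2.morphologyEx(m,cv2.MORPH_CLOSE,np.ones((3,3)))
    cs,_=cv2.findContours(m,cv2.RETR_EXTERNAL,cv2.CHAIN_APPROX_NONE); ct=max(cs,key=cv2.contourArea)
    P=np.array([ray(c,u,v,z)[:2] for u,v in ct[:,0,:]])
    (cx,cy),(w,h),a=cv2.minAreaRect((P*1000).astype(np.float32)); b=cv2.boxPoints(((cx,cy),(w,h),a))
    e=b[1]-b[0]; e2=b[2]-b[1]; L=e if np.hypot(*e)>np.hypot(*e2) else e2
    ang=np.degrees(np.arctan2(L[1],L[0]))-90; ang=(ang+90)%180-90
    return cx,cy,w,h,ang,ct
def tray(im,c,z=.07):
    h=cv2.cvtColor(im,cv2.COLOR_BGR2HSV); m=(h[...,0]>105)&(h[...,0]<125)&(h[...,1]>150)&(h[...,2]>90)
    return m
E
python3 - <<'E'
from meas import *
im,c=cv2.imread('pics/top0.png'),vision.calibration('top')
h=cv2.cvtColor(im,cv2.COLOR_BGR2HSV)
r=rect(im,c,tray(im,c),.07,(180,150,260,220)); print('tray',np.round(r[:5],1))
w=(h[...,1]<40)&(h[...,2]>190)
r=rect(im,c,w,.132,(270,165,341,222)); print('lid',np.round(r[:5],1))
dbg=im.copy();cv2.drawContours(dbg,[r[5]],-1,(0,0,255),1)
for n,roi in (('top',(330,195,355,225)),('scene',(310,230,340,265))):
    im2=cv2.imread(f'pics/{n}0.png');cc=vision.calibration(n);hh=cv2.cvtColor(im2,cv2.COLOR_BGR2HSV)
    m=((hh[...,0]<6)|(hh[...,0]>174))&(hh[...,1]>150)&(hh[...,2]>120)
    k=np.zeros(m.shape,bool);k[roi[1]:roi[3],roi[0]:roi[2]]=1
    y,x=np.nonzero(m&k); print(n,'red',len(x),x.mean(),y.mean(),ray(cc,x.mean(),y.mean(),.124))
# box frame from lid: lid centre = origin + R(0? )
# cards at stiffener top z=.112
z=.112
for u,v in ((478,160),(475,260),(583,175),(575,265),(632,180),(622,280)):
    print(u,v,np.round(ray(c,180+u/4.4,145+v/4.4,z)*1000))
for u,v in ((440,205),(375,330)): print(np.round(ray(c,180+u/4.4,145+v/4.4,0.03)*1000))
cs=vision.calibration('scene')
# handle ends in scene (black) crop b
for u,v in ((375,190),(470,245)): print('handle scene',ray(cs,180+u/4.2,160+v/4.2,.178)*1000)
for u,v in ((515,270),(600,280)): print('handle top',ray(c,180+u/4.4,145+v/4.4,.178)*1000)
cv2.imwrite('pics/d.png',cv2.resize(dbg[150:230,180:360],None,fx=4,fy=4))
E
```

```text
tray [405.8 235.7 174.2   8.6  -7.4]
lid [ 468.2 -155.4  144.5  264.     0.8]
top red 3 342.3333333333333 208.66666666666666 [ 0.43387874 -0.29637914  0.124     ]
scene red 14 321.42857142857144 247.0 [ 0.43534571 -0.29434013  0.124     ]
478 160 [514. -71. 112.]
475 260 [421. -81. 112.]
583 175 [ 515. -169.  112.]
575 265 [ 431. -172.  112.]
632 180 [ 518. -214.  112.]
622 280 [ 423. -216.  112.]
[486. -44.  30.]
[356.  -0.  30.]
handle scene [ 406.14263681 -114.58922228  178.        ]
handle scene [ 409.97451188 -202.68493367  178.        ]
handle top [ 403.88115617 -114.47990814  178.        ]
handle top [ 406.707665   -188.55259079  178.        ]
```

Run:
```python
from meas import *
im,c=cv2.imread('pics/top0.png'),vision.calibration('top')
h=cv2.cvtColor(im,cv2.COLOR_BGR2HSV)
def pose(P,name,dy):
    P=np.array(P)*1000;P=P[:,:2] # BL,BR,FR,FL (back-left...)
    ctr=P.mean(0); ax=(P[0]+P[1]-P[2]-P[3])/2; ay=(P[0]+P[3]-P[1]-P[2])/2
    print(name,np.round(P),'c',ctr.round(1),'lens',np.hypot(*ax).round(1),np.hypot(*ay).round(1),'yaw',np.degrees(np.arctan2(ax[1],ax[0])).round(1),np.degrees(np.arctan2(-ay[0],ay[1])).round(1))
Z=lambda L,z:[ray(c,179.6+u/4.4,144.6+v/4.4,z) for u,v in L]
pose(Z([(437,125),(697,160),(683,316),(413,278)],.132),'lid',0)
pose(Z([(94,63),(308,123),(269,276),(45,210)],.07),'tray',0)
m=(h[...,0]>100)&(h[...,0]<130)&(h[...,1]>110)
m[:,:180]=0;m[:,260:]=0;m[:150]=0;m[220:]=0
y,x=np.nonzero(m)
pts=np.stack([x,y],1).astype(np.float32);hull=cv2.convexHull(pts)[:,0]
P=np.array([ray(c,u,v,.07)[:2]*1000 for u,v in hull],np.float32)
print(cv2.minAreaRect(P))
```

```text
lid [[ 537.  -27.]
 [ 542. -266.]
 [ 397. -269.]
 [ 393.  -26.]] c [ 467.2 -147. ] lens 144.5 240.8 yaw 0.6 1.0
tray [[565. 308.]
 [538.  95.]
 [386. 106.]
 [415. 325.]] c [475.7 208.5] lens 151.5 217.7 yaw -5.5 -7.4
((473.8394775390625, 209.912109375), (217.72413635253906, 153.97915649414062), 82.89024353027344)
```

```bash
python3 -m handwheel '[[0,0,-3,0,0,0.135,0],[0,0,-2,0,0,0.135,0],[0,0,0,0,0,0.135,0],[0,0,0,0,0,0.135,0],[0,0,0,0,0,0.135,0],[0,0,0,0,0,0.135,0],[0,0,0,0,0,0.135,0],[0,0,0,0,0,0.135,0],[0,0,0,0,0,0.137,0]]' 20
python3 -m handwheel '[[-5,1.7,0,0,0,0,0],[-5,2.5,0,0,0,0,0],[-5,2.5,0,0,0,0,0],[-5,2.5,0,0,0,0,0],[-5,2.5,0,0,0,0,0],[-5,2.5,0,0,0,0,0],[-5,2.5,0,0,0,0,0],[-5,0,0,0,0,0,0],[-5,0,0,0,0,0,0],[-5,0,0,0,0,0,0]]'
python3 -m handwheel '[[-5,0,0,0,0,0,0],[-5,0,0,0,0,0,0],[-5,0,0,0,0,0,0],[-5,0,0,0,0,0,0],[-5,0,0,0,0,0,0],[-5,0,0,0,0,0,0],[-5,0,0,0,0,0,0],[-3.1,0,0,0,0,0,0],[0,0,0,0,0,0,0],[0,0,0,0,0,0,0]]'
```

```text
t: 1.0
tool_pos: [0.217, 0.5858, 0.2806]
orientation: [0.0, 0.709, 0.705, -0.001]
force: [-0.2, -0.9, 0.5]
opening: -0.0001
gripper_force: 0.0
t: 2.0
tool_pos: [0.3663, 0.1185, 0.2809]
orientation: [-0.0, 0.707, 0.707, -0.0]
force: [1.7, -0.1, 0.6]
opening: 0.0001
gripper_force: 0.0
t: 3.0
tool_pos: [0.3661, -0.2607, 0.2806]
orientation: [-0.001, 0.708, 0.706, 0.0]
force: [0.2, 0.7, 0.4]
opening: 0.0004
gripper_force: 0.0
```

```bash
python3 -m handwheel '[[-3.4,1.5,0,0,0,0,0],[0,0,4,0,0,0,0],[0,0,4,0,0,0,0],[0,0,4,0,0,0,0],[0,0,4,0,0,0,0],[0,0,0,0,0,0,0]]'
python3 -m handwheel '[[0,1,0,0,0,0,0],[0,1,0,0,0,0,0],[0,1,0,0,0,0,0],[0,1,0,0,0,0,0],[0,1,0,0,0,0,0],[0,1,0,0,0,0,0],[0,0.7,0,0,0,0,0],[0,0,0,0,0,0,0]]'
python3 -c "
from h import *
im,c=grab('scene');im2,c2=grab('top')
a=cv2.resize(im[200:300,250:350],(400,400));b=cv2.resize(im2[160:235,270:370],(400,300))
b=np.vstack([b,np.zeros((100,400,3),np.uint8)]);cv2.imwrite('pics/t1.png',np.hstack([a,b]))"
```

```text
t: 3.6
tool_pos: [0.3785, -0.2896, 0.1158]
orientation: [-0.006, 0.707, 0.707, 0.0]
force: [-1.2, 0.8, -0.2]
opening: 0.0001
gripper_force: 0.0
t: 4.4
tool_pos: [0.4519, -0.2966, 0.1246]
orientation: [0.003, 0.707, 0.707, 0.0]
force: [-1.0, -0.8, 5.7]
opening: -0.0002
gripper_force: 2.3
```

View pics/t1.png

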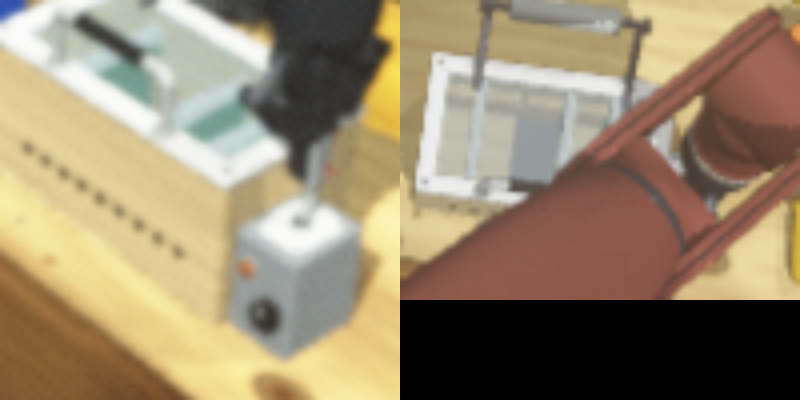

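The toggle seems to be about half over at crop (320,180), and the fingertips have ridden up on the ball. I'll back off and push again from lower down.

```bash
python3 -m handwheel '[[0,-2,0,0,0,0,0],[0,-3,0,0,0,0,0],[0,-1.5,0,0,0,0,0],[0,0,1,0,0,0,0],[0,0,0,0,0,0,0]]'
python3 -m handwheel '[[0,1,0,0,0,0,0],[0,1,0,0,0,0,0],[0,1,0,0,0,0,0],[0,1,0,0,0,0,0],[0,1,0,0,0,0,0],[0,0.7,0,0,0,0,0],[0,0.7,0,0,0,0,0],[0,0,0,0,0,0,0]]'
python3 -c "
from h import *
im,c=grab('scene');cv2.imwrite('pics/t2.png',cv2.resize(im[220:290,280:350],(420,420),interpolation=2))"
```

```text
t: 5.0
tool_pos: [0.3837, -0.2946, 0.1105]
orientation: [-0.0, 0.708, 0.706, 0.0]
force: [0.3, 1.4, 0.3]
opening: -0.0
gripper_force: 0.0
t: 5.8
tool_pos: [0.4481, -0.2947, 0.1112]
orientation: [-0.0, 0.707, 0.707, 0.0]
force: [-0.1, 0.4, 0.3]
opening: -0.0005
gripper_force: 0.0
```

View pics/t2.png

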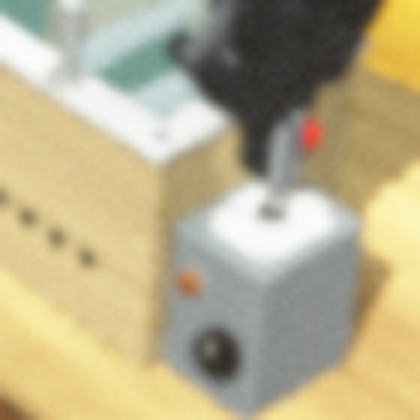

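The red ball is now behind the fingers, at about scene pixel (331.8, 242.5). I'll compare that with its expected "off" position.

```bash
python3 -m handwheel '[[0,0.4,0,0,0,0,0],[0,0.4,0,0,0,0,0],[0,0,0,0,0,0,0]]'
python3 - <<'E'
from h import *
im,c=grab('scene');h=cv2.cvtColor(im,cv2.COLOR_BGR2HSV)
m=((h[...,0]<6)|(h[...,0]>174))&(h[...,1]>150)&(h[...,2]>120);m[:220]=0;m[270:]=0;m[:,:300]=0;m[:,350:]=0
y,x=np.nonzero(m);print(len(x),x.mean(),y.mean(),ray(c,x.mean(),y.mean(),.125));print(proj(c,(.471,-.2945,.124)),proj(c,(.434,-.2945,.124)))
E
```

```text
t: 6.15
tool_pos: [0.451, -0.2946, 0.1106]
orientation: [-0.004, 0.707, 0.707, -0.003]
force: [-18.3, -0.2, 8.0]
opening: -0.0002
gripper_force: 9.3
4 332.25 242.0 [ 0.47380617 -0.29781639  0.125     ]
[330.59646129 242.11319888] [321.12252699 247.21671013]
```

```bash
python3 -m handwheel '[[0,-2,0,0,0,0,0],[0,-2.8,-2,0,0,0,4],[0,0,-4,0,0,0,4],[0,0,-5,0,0,0,4],[0,0,-4,0,0,0,4],[4,0,0,0,0,0,4],[4,0,0,0,0,0,4],[4,0,0,0,0,0,4],[2.7,0,0,0,0,0,4],[0,0,0,0,0,0,4]]'
python3 -c "
from h import *
im,c=grab('wrist','w1.png');print(proj(c,(.404,-.091,.178)),proj(c,(.404,-.203,.178)),robot.sense()['tool_pos'])"
```

```text
t: 7.2
tool_pos: [0.4077, -0.1452, 0.2617]
orientation: [0.0, 0.706, 0.708, 0.001]
force: [-0.1, -1.5, 0.0]
opening: 0.0405
gripper_force: 0.0
[250.92279129 122.44828406] [251.3580837  275.54190168] [ 0.40780366 -0.14675921  0.26174436]
```

View pics/w1.png

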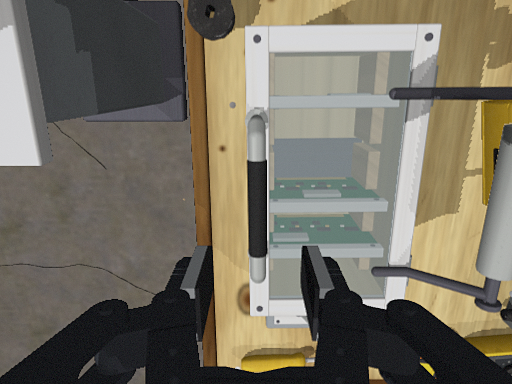

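The wrist view shows the bar at u≈257, v 112–282, about 4 mm further +x than I predicted. The three stiffeners are at v≈101, 205 and 252, and the slot between 101 and 205 is empty.

```bash
python3 -c "
from h import *
c=vision.calibration('wrist')
for u,v in ((246,26),(440,24),(251,317),(408,300)): print('lid',np.round(ray(c,u,v,.132)*1000,1))
for v in (112,197,282): print('bar',np.round(ray(c,257+ (v-197)*.01,v,.178)*1000,1))
for u,v in ((270,101),(395,101),(270,205),(386,206),(270,253),(382,252)): print('card',np.round(ray(c,u,v,.112)*1000,1))
"
python3 -m handwheel '[[0,0,3,0,0,0,4],[0,0,3,0,0,0,4],[0,0.1,2.5,0,0,0,4],[0,0,1.7,0,0,0,4],[0,0,0,0,0,0,4],[0,0,0,0,0,0,1],[0,0,0,0,0,0,0.8],[0,0,0,0,0,0,0.8],[0,0,0,0,0,0,0.8],[0,0,0,0,0,0,0.8]]' 30
```

```text
lid [400.2 -29.2 132. ]
lid [539.2 -27.7 132. ]
lid [ 402.9 -275.9  132. ]
lid [ 547.1 -257.3  132. ]
bar [407.5 -86.1 178. ]
bar [ 408.2 -143.3  178. ]
bar [ 409.  -210.2  178. ]
card [418.8 -82.  112. ]
card [521.2 -81.8 112. ]
card [ 420.  -172.1  112. ]
card [ 524.4 -173.   112. ]
card [ 420.7 -219.9  112. ]
card [ 525.9 -218.8  112. ]
t: 8.25
tool_pos: [0.408, -0.1487, 0.1606]
orientation: [0.0, 0.707, 0.707, -0.001]
force: [-6.7, -2.3, 3.0]
opening: 0.0108
gripper_force: 29.5
```

```bash
python3 -m handwheel '[[0,0.55,-1.14,0,0,0,0.8],[0,0.59,-1.1,0,0,0,0.8],[0,0.73,-1.03,0,0,0,0.8],[0,0.78,-0.99,0,0,0,0.8],[0,0.9,-0.88,0,0,0,0.8],[0,0.94,-0.84,0,0,0,0.8],[0,1.04,-0.71,0,0,0,0.8],[0,1.07,-0.66,0,0,0,0.8],[0,1.15,-0.53,0,0,0,0.8],[0,1.17,-0.46,0,0,0,0.8]]'
python3 -m handwheel '[[0,1.22,-0.32,0,0,0,0.8],[0,1.23,-0.25,0,0,0,0.8],[0,1.26,-0.1,0,0,0,0.8],[0,1.26,-0.03,0,0,0,0.8],[0,1.26,0.12,0,0,0,0.8],[0,1.24,0.18,0,0,0,0.8],[0,0,0,0,0,0,0.8]]'
```

```text
t: 9.25
tool_pos: [0.4984, -0.1479, 0.2451]
orientation: [0.001, 0.707, 0.707, 0.0]
force: [-3.4, 2.5, 3.7]
opening: 0.011
gripper_force: 30.7
t: 9.95
tool_pos: [0.5749, -0.1473, 0.2482]
orientation: [0.001, 0.707, 0.707, 0.002]
force: [1.0, 5.2, 3.0]
opening: 0.0107
gripper_force: 30.9
```

```bash
python3 -m handwheel '[[0,0,0,0,0,0,2.6],[0,0,0,0,0,0,2.6],[0,0,-1.5,0,0,0,2.6],[0,0,-2,0,0,0,2.6],[0,0,-3,0,0,0,2.6],[0,0,-3,0,0,0,2.6],[0,-3,0,0,0,0,2.6],[0,-4,0,0,0,0,2.6],[0,-4,0,0,0,0,2.6],[0,0,0,0,0,0,2.6]]'
python3 -c "
from h import *
im,c=grab('scene');im2,c2=grab('wrist');cv2.imwrite('pics/l1.png',np.hstack([cv2.resize(im[150:300,180:350],(340,300)),cv2.resize(im2,(400,300))]))"
```

```text
t: 10.95
tool_pos: [0.459, -0.1479, 0.3429]
orientation: [0.0, 0.708, 0.706, -0.001]
force: [0.3, 0.1, 0.1]
opening: 0.0257
gripper_force: 0.0
```

View pics/l1.png

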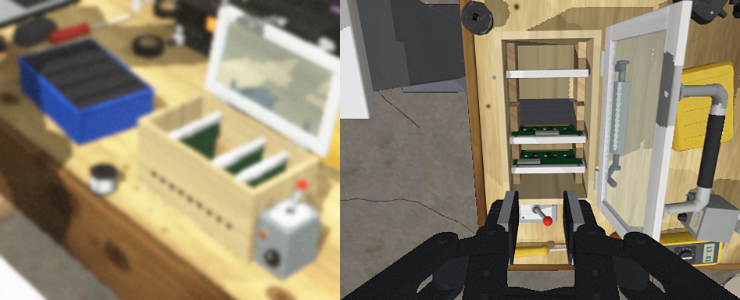

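The lid rests open and the toggle is off. There are three cards, with white stiffeners in the +69, −23 and −69 slots, and a dark block in the fourth.

```bash
python3 - <<'E'
from h import *
im,c=grab('wrist'); h=cv2.cvtColor(im,cv2.COLOR_BGR2HSV)
m=((h[...,1]<35)&(h[...,2]>190)).astype(np.uint8)
m[:, :195]=0; m[:,325:]=0; m[:70]=0; m[240:]=0
cs,_=cv2.findContours(m,cv2.RETR_EXTERNAL,cv2.CHAIN_APPROX_NONE)
for k in cs:
    if cv2.contourArea(k)<150: continue
    P=np.array([ray(c,u,v,.112)[:2]*1000 for u,v in k[:,0]],np.float32); r=cv2.minAreaRect(P); L=cv2.fitLine(P,cv2.DIST_L2,0,.01,.01).ravel()
    print(cv2.boundingRect(k),np.round(r[0],1),np.round(r[1],1),'yaw',np.degrees(np.arctan2(L[1],L[0])).round(1))
E
python3 -m handwheel '[[0,0,0,0,0,-0.145,3],[0,0,0,0,0,-0.145,3],[0,0,0,0,0,-0.145,3],[0,0,0,0,0,-0.145,3],[0,0,0,0,0,-0.145,3],[0,0,0,0,0,-0.145,3],[0,0,0,0,0,-0.145,3],[0,0,0,0,0,-0.145,3],[0,0,0,0,0,-0.145,3],[0,0,0,0,0,-0.145,3]]'
python3 -m handwheel '[[0,0,0,0,0,-0.121,3],[0,0,0,0,0,0,3]]'
```

```text
(222, 213, 90, 9) [ 474.  -217.7] [103.7   9.3] yaw 0.8
(220, 175, 93, 9) [ 473.2 -171.7] [103.3   9.2] yaw 0.8
(215, 89, 101, 11) [471.7 -80.1] [104.1   9.2] yaw 0.7
t: 12.1
tool_pos: [0.4637, -0.1481, 0.3419]
orientation: [-0.0, 0.058, 0.998, -0.0]
force: [-0.0, -0.9, 0.2]
opening: 0.0303
gripper_force: 0.0
t: 12.3
tool_pos: [0.4635, -0.148, 0.3419]
orientation: [-0.0, -0.0, 1.0, -0.0]
force: [0.2, -0.6, -0.4]
opening: 0.03
gripper_force: 0.0
```

```bash
python3 -m handwheel '[[0,5,0,0,0,0,3],[0,5,0,0,0,0,3],[0,5,0,0,0,0,3],[0,5,0,0,0,0,3],[0,5,0,0,0,0,3],[0,5,0,0,0,0,3],[0,5,0,0,0,0,3],[0,0,0,0,0,0,3],[0,0,0,0,0,0,3]]'
python3 -c "
from h import *
im,c=grab('wrist','w3.png');print(robot.sense()['tool_pos'])"
```

```text
t: 13.2
tool_pos: [0.4629, 0.2035, 0.3415]
orientation: [-0.0, 0.0, 1.0, -0.0]
force: [-0.7, -0.4, -0.9]
opening: 0.0303
gripper_force: 0.0
[0.46309728 0.20233748 0.3415701 ]
```

View pics/w3.png

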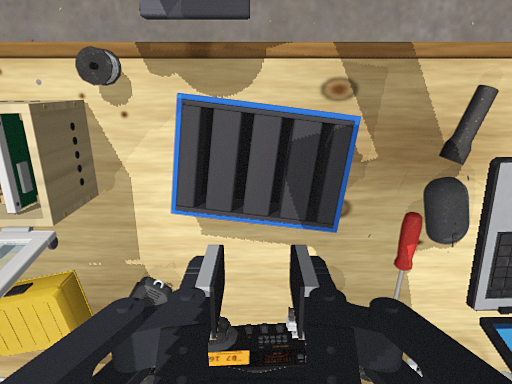

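The tray is seen cleanly, with corners at about (178,94), (360,117), (338,232) and (172,212).

```bash
cat >> meas.py <<'E'
def traypose(n,z=.07,roi=None,show=False):
    im,c=grab(n); h=cv2.cvtColor(im,cv2.COLOR_BGR2HSV)
    m=((h[...,0]>105)&(h[...,0]<125)&(h[...,1]>120)&(h[...,2]>70)).astype(np.uint8)
    if roi: k=np.zeros_like(m);k[roi[1]:roi[3],roi[0]:roi[2]]=1;m*=k
    y,x=np.nonzero(m); hull=cv2.convexHull(np.stack([x,y],1).astype(np.int32))[:,0]
    P=np.array([ray(c,u,v,z)[:2]*1000 for u,v in hull],np.float32)
    (cx,cy),(w,hh),a=cv2.minAreaRect(P)
    if w>hh: a-=90
    print(n,'centre',round(cx,1),round(cy,1),'size',round(w,1),round(hh,1),'yaw',round((a+45)%90-45,2),len(x)); return cx,cy,np.radians((a+45)%90-45)
E
python3 - <<'E'
from meas import *
cx,cy,a=traypose('wrist',roi=(150,70,390,260))
c=vision.calibration('wrist')
Q=[ray(c,u,v,.07)[:2]*1000 for u,v in ((178,94),(360,117),(338,232),(172,212))];print(np.round(Q),np.mean(Q,0))
# slot positions (dark gaps) along mid row: 
for s in (-72,-24,24,72): print(s,np.round([cx-s*np.sin(a),cy+s*np.cos(a)],1),proj(c,[(cx-s*np.sin(a))/1e3,(cy+s*np.cos(a))/1e3,.07]).round())
E
python3 - <<'E'
from meas import *
traypose('scene',roi=(180,150,270,230))
E
```

```text
wrist centre 479.9 208.7 size 215.5 149.5 yaw -7.09 2838
[[395. 110.]
 [421. 322.]
 [568. 306.]
 [540.  92.]] [480.79337218 207.76526529]
-72 [471.  137.3] [205. 159.]
-24 [476.9 184.9] [244. 164.]
24 [482.8 232.5] [283. 168.]
72 [488.8 280.2] [321. 173.]
scene centre 450.8 168.8 size 288.0 183.9 yaw -7.75 1071
```

```bash
python3 -m handwheel '[[-0.9,-3.3,0,0,0,0,3],[0,-5,0,0,0,0,3],[0,-5,0,0,0,0,3],[0,-5,0,0,0,0,3],[0,-5,0,0,0,0,3],[0,-5,0,0,0,0,3],[0,0,4.8,0,0,0,3],[0,0,5,0,0,0,3],[0,0,0,0,0,0,3],[0,0,0,0,0,0,3]]'
python3 -m handwheel '[[0,0,0,0,0,0,3]]'
```

```text
t: 14.35
tool_pos: [0.471, -0.0818, 0.2442]
orientation: [-0.001, 0.002, 1.0, 0.0]
force: [0.2, -0.5, 1.0]
opening: 0.0302
gripper_force: 0.0
t: 14.45
tool_pos: [0.4733, -0.0817, 0.2472]
orientation: [0.002, 0.001, 1.0, -0.001]
force: [-0.4, 0.8, 0.2]
opening: 0.0296
gripper_force: 0.0
```

```bash
python3 -m handwheel '[[0,0.15,5,0,0,0,3],[0,0,5,0,0,0,3],[0,0,3,0,0,0,3],[0,0,2.2,0,0,0,3],[0,0,0,0,0,0,3],[0,0,0,0,0,0,0.5],[0,0,0,0,0,0,0.5],[0,0,0,0,0,0,0.5],[0,0,0,0,0,0,0.5],[0,0,0,0,0,0,0.5]]' 35
python3 -m handwheel '[[0,0,-3,0,0,0,0.5],[0,0,-4,0,0,0,0.5],[0,0,-4,0,0,0,0.5],[0,0,-4,0,0,0,0.5],[0,0,-1,0,0,0,0.5],[0,0,0,0,0,0,0.5]]'
python3 -c "
from meas import *
im,c=grab('wrist');im2,c2=grab('scene');cv2.imwrite('pics/c1.png',np.hstack([cv2.resize(im,(400,300)),cv2.resize(im2[120:300,150:350],(333,300))]))
im,c=grab('top','top2.png');traypose('top',roi=(180,150,260,220))"
```

```text
t: 15.45
tool_pos: [0.4742, -0.0801, 0.0948]
orientation: [0.003, 0.0, 1.0, -0.001]
force: [1.1, 0.1, 6.7]
opening: 0.0093
gripper_force: 38.2
t: 16.05
tool_pos: [0.473, -0.0798, 0.2547]
orientation: [0.003, 0.0, 1.0, -0.001]
force: [-0.4, -0.2, -1.6]
opening: 0.0091
gripper_force: 36.9
top centre 473.3 209.0 size 216.0 153.5 yaw -7.42 229
```

View pics/c1.png

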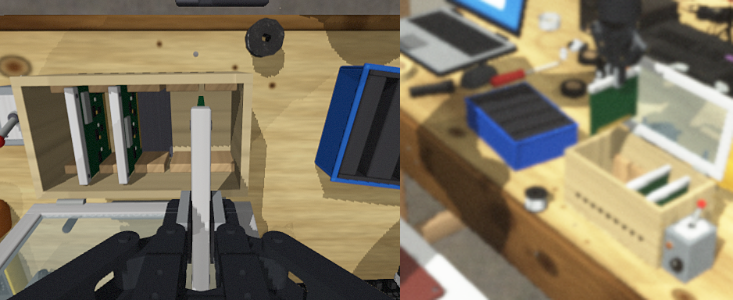

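The card is held upright and clear of the box. The tray hasn't moved.

```bash
python3 -m handwheel '[[-0.6,4,0,0,0,0,0.5],[-0.5,4,0,0,0,0,0.5],[-0.5,4,0,0,0,0,0.5],[0,4,0,0,0,0,0.5],[0,4,0,0,0,0,0.5],[0,4,0,0,0,0,0.5],[0,4,0,0,0,0,0.5],[0,4,0,0,0,0,0.5],[0,4,0,0,0,0,0.5],[0,0,0,0,0,0.124,0.5]]'
python3 -m handwheel '[[0,0,0,0,0,0,0.5],[0,0,0,0,0,0,0.5]]'
python3 -c "
from meas import *
im,c=grab('wrist','p1.png');print(vision.calibration('wrist')['cx'])
s=(488.8,280.2)
a=np.radians(-7.1)
for d in (-63,63): print(proj(c,[(s[0]+d*np.cos(a))/1e3,(s[1]+d*np.sin(a))/1e3,.07]).round())"
```

```text
t: 17.25
tool_pos: [0.4861, 0.2846, 0.2492]
orientation: [-0.002, 0.061, 0.998, 0.0]
force: [-0.1, -1.3, -0.5]
opening: 0.0087
gripper_force: 36.9
t: 17.45
tool_pos: [0.4872, 0.2801, 0.25]
orientation: [-0.001, 0.061, 0.998, -0.001]
force: [-0.5, -0.1, -0.6]
opening: 0.009
gripper_force: 36.9
256.7244761240709
[258. 105.]
[258. 233.]
```

View pics/p1.png

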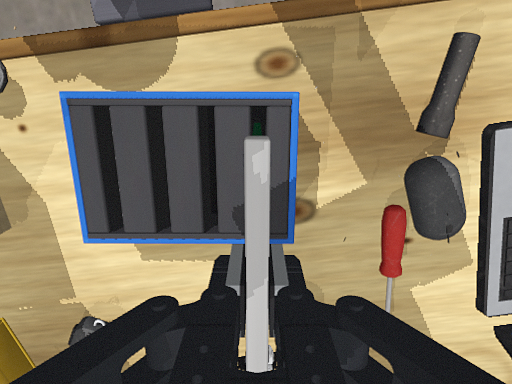

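The card lines up with the slot (visible slot end near (259,107), prediction (258,105)), so I'll lower it.

```bash
python3 -m handwheel '[[-0.2,0,3,0,0,0,0.5],[0,0,4,0,0,0,0.5],[0,0,3,0,0,0,0.5],[0,0,2,0,0,0,0.5],[0,0,1.5,0,0,0,0.5],[0,0,1.5,0,0,0,0.5],[0,0,0.6,0,0,0,0.5],[0,0,0,0,0,0,0.5]]'
```

```text
t: 18.3
tool_pos: [0.4903, 0.2802, 0.0958]
orientation: [0.0, 0.062, 0.998, 0.0]
force: [0.3, -0.8, -1.2]
opening: 0.0088
gripper_force: 36.9
```

```bash
python3 -m handwheel '[[0,0,0.3,0,0,0,0.5],[0,0,0,0,0,0,0.5],[0,0,0,0,0,0,2.6],[0,0,0,0,0,0,2.6],[0,0,0,0,0,0,2.6],[0,0,-3,0,0,0,2.6],[0,0,-5,0,0,0,2.6],[0,0,-5,0,0,0,3],[0,0,-4,0,0,-0.124,3],[0,0,0,0,0,0,3]]'
python3 -c "
from meas import *
im,c=grab('wrist','p2.png')"
```

```text
t: 19.3
tool_pos: [0.4931, 0.2818, 0.2706]
orientation: [0.006, -0.001, 1.0, 0.002]
force: [-0.2, 1.2, 0.4]
opening: 0.0299
gripper_force: 0.0
```

View pics/p2.png

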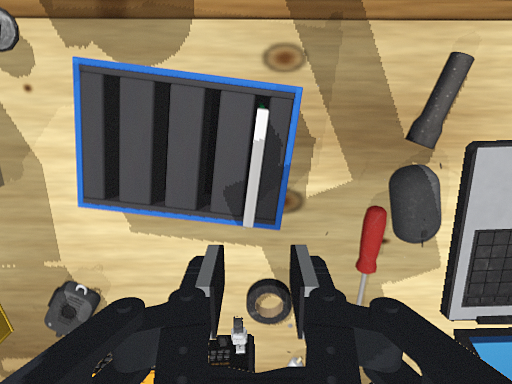

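Card C stands in the rightmost slot, with its stiffener running from (262,107) to (248,227).

```bash
python3 -c "
from meas import *
cx,cy,a=traypose('wrist',roi=(60,50,310,240));c=vision.calibration('wrist')
for z in (.11,.12):
  p=(ray(c,262,108,z)+ray(c,249,226,z))[:2]*500;d=p-[cx,cy];print(p,'in tray',d@[np.cos(a),np.sin(a)],d@[-np.sin(a),np.cos(a)],np.linalg.norm(ray(c,262,108,z)-ray(c,249,226,z)))
print(robot.sense()['tool_pos'])"
python3 -m handwheel '[[0.5,-5,0,0,0,0,3],[0.5,-5,0,0,0,0,3],[0.5,-5,0,0,0,0,3],[0.5,-5,0,0,0,0,3],[0,-5,0,0,0,0,3],[0,-5,0,0,0,0,3],[0,-5,0,0,0,0,3],[0,-5,0,0,0,0,3],[0,-5,0,0,0,0,3],[0,0,0,0,0,0,3]]'
python3 -m handwheel '[[0,0,0,0,0,0,3]]'
```

```text
wrist centre 479.3 209.3 size 215.2 148.6 yaw -7.13 4293
[484.374279   278.84955225] in tray -3.6062009879536516 69.60128277800757 0.10710965968718542
[481.96550325 278.89093848] in tray -6.001507905677002 69.34356547953746 0.10350152356071042
[0.49034686 0.28065484 0.26388634]
t: 20.4
tool_pos: [0.4678, -0.1735, 0.26]
orientation: [-0.002, 0.004, 1.0, -0.0]
force: [0.3, 0.8, -0.4]
opening: 0.0299
gripper_force: 0.0
t: 20.5
tool_pos: [0.4683, -0.1691, 0.2603]
orientation: [-0.002, 0.002, 1.0, 0.001]
force: [0.5, -0.6, 1.3]
opening: 0.0299
gripper_force: 0.0
```

```bash
python3 -m handwheel '[[-0.5,-0.2,5,0,0,0,3],[0,0,5,0,0,0,3],[0,0,4,0,0,0,3],[0,0,2.5,0,0,0,3],[0,0,0,0,0,0,3],[0,0,0,0,0,0,0.5],[0,0,0,0,0,0,0.5],[0,0,0,0,0,0,0.5],[0,0,0,0,0,0,0.5],[0,0,0,0,0,0,0.5]]' 35
python3 -m handwheel '[[0,0,-3,0,0,0,0.5],[0,0,-4,0,0,0,0.5],[0,0,-4,0,0,0,0.5],[0,0,-4,0,0,0,0.5],[0,0,-1,0,0,0,0.5],[0,0,0,0,0,0,0.5]]'
python3 -c "
from meas import *
im,c=grab('top','top3.png');traypose('top',roi=(160,130,270,240));print(robot.sense()['tool_pos'])"
```

```text
t: 21.5
tool_pos: [0.4753, -0.1709, 0.0991]
orientation: [0.001, 0.0, 1.0, -0.0]
force: [1.4, 0.5, 1.8]
opening: 0.009
gripper_force: 40.1
t: 22.1
tool_pos: [0.4757, -0.1713, 0.2604]
orientation: [0.002, 0.0, 1.0, -0.001]
force: [-0.6, -0.2, -1.9]
opening: 0.0087
gripper_force: 39.7
top centre 473.0 209.2 size 216.1 152.4 yaw -7.11 208
[ 0.47389545 -0.17029493  0.25650802]
```

```bash
python3 -m handwheel '[[-0.5,4,0,0,0,0,0.5],[-0.5,4,0,0,0,0,0.5],[0,4.3,0,0,0,0,0.5],[0,4,0,0,0,0,0.5],[0,4,0,0,0,0,0.5],[0,4,0,0,0,0,0.5],[0,4,0,0,0,0,0.5],[0,4,0,0,0,0,0.5],[0,4,0,0,0,0,0.5],[0,4,0,0,0,0.124,0.5]]'
python3 -m handwheel '[[0,0,0,0,0,0,0.5],[0,0,0,0,0,0,0.5],[0,0,0,0,0,0,0.5]]'
python3 -c "
from meas import *
im,c=grab('wrist','p3.png')
s=(482.8,232.5)
a=np.radians(-7.1)
for d in (-63,63): print(proj(c,[(s[0]+d*np.cos(a))/1e3,(s[1]+d*np.sin(a))/1e3,.07]).round())"
```

```text
t: 23.2
tool_pos: [0.4833, 0.2336, 0.2549]
orientation: [-0.002, 0.063, 0.998, -0.001]
force: [1.4, -0.2, -0.6]
opening: 0.0087
gripper_force: 39.7
t: 23.5
tool_pos: [0.4842, 0.2314, 0.2562]
orientation: [-0.001, 0.062, 0.998, -0.001]
force: [0.4, -0.3, -0.6]
opening: 0.0088
gripper_force: 39.6
[259. 101.]
[258. 227.]
```

View pics/p3.png

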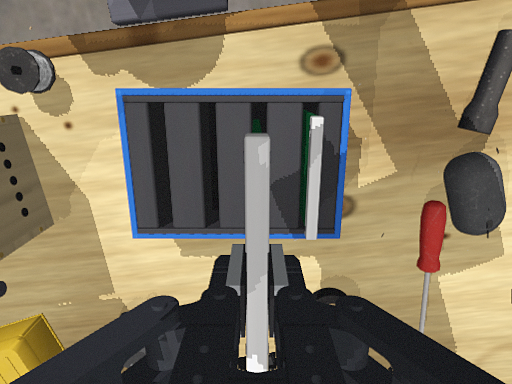

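The slot end is at about (260,103) as predicted, and the card is in line with it. Lowering to TCP 0.096 and releasing.

```bash
python3 -m handwheel '[[0,0,3,0,0,0,0.5],[0,0,4,0,0,0,0.5],[0,0,3,0,0,0,0.5],[0,0,2,0,0,0,0.5],[0,0,1.5,0,0,0,0.5],[0,0,1.5,0,0,0,0.5],[0,0,0.6,0,0,0,0.5],[0,0,0.4,0,0,0,0.5],[0,0,0,0,0,0,0.5]]'
```

```text
t: 24.45
tool_pos: [0.4856, 0.2325, 0.0987]
orientation: [0.001, 0.062, 0.998, 0.0]
force: [1.3, -0.2, -0.7]
opening: 0.009
gripper_force: 39.7
```

```bash
python3 -m handwheel '[[0,0,0.3,0,0,0,0.5],[0,0,0,0,0,0,0.5],[0,0,0,0,0,0,2.4],[0,0,0,0,0,0,2.4],[0,0,0,0,0,0,2.4],[0,0,-3,0,0,0,2.4],[0,0,-5,0,0,0,2.4],[0,0,-5,0,0,0,3],[0,0,-4,0,0,-0.124,3],[0,0,0,0,0,0,3]]'
python3 -c "
from meas import *
im,c=grab('wrist','p4.png')"
python3 -m handwheel '[[0.4,-5,0,0,0,0,3],[0.4,-5,0,0,0,0,3],[0.3,-5,0,0,0,0,3],[0,-5,0,0,0,0,3],[0,-5,0,0,0,0,3],[0,-5,0,0,0,0,3],[0,-5,0,0,0,0,3],[0,-5,0,0,0,0,3],[0,-5,0,0,0,0,3],[0,0,0,0,0,0,3]]'
python3 -m handwheel '[[0,0,0,0,0,0,3],[0,0,0,0,0,0,3]]'
```

```text
t: 25.45
tool_pos: [0.4882, 0.2335, 0.2726]
orientation: [0.006, -0.001, 1.0, 0.002]
force: [0.7, -0.3, 0.5]
opening: 0.0303
gripper_force: 0.0
t: 26.5
tool_pos: [0.4719, -0.2221, 0.2626]
orientation: [-0.002, 0.004, 1.0, -0.0]
force: [0.2, 0.9, -0.6]
opening: 0.0299
gripper_force: 0.0
t: 26.7
tool_pos: [0.4731, -0.216, 0.2636]
orientation: [-0.001, 0.0, 1.0, 0.001]
force: [0.7, 0.6, -0.2]
opening: 0.0302
gripper_force: 0.0
```

View pics/p4.png

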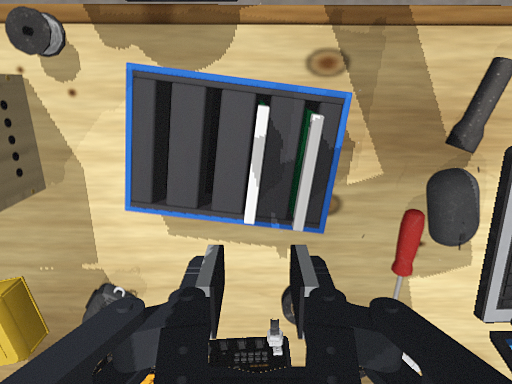

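Both cards stand in their slots: the stiffeners are at u≈257 and 308, parallel to the slots. Those were my last pictures, so from here I'll check by numbers only.

```bash
python3 -m handwheel '[[-0.1,-0.15,5,0,0,0,3],[0,0,5,0,0,0,3],[0,0,4,0,0,0,3],[0,0,2.8,0,0,0,3],[0,0,0,0,0,0,3],[0,0,0,0,0,0,0.5],[0,0,0,0,0,0,0.5],[0,0,0,0,0,0,0.5],[0,0,0,0,0,0,0.5],[0,0,0,0,0,0,0.5]]' 35
python3 -m handwheel '[[0,0,-3,0,0,0,0.5],[0,0,-4,0,0,0,0.5],[0,0,-4,0,0,0,0.5],[0,0,-4,0,0,0,0.5],[0,0,-1,0,0,0,0.5],[0,0,0,0,0,0,0.5],[0,0,0,0,0,0,0.5]]'
python3 -c "
from meas import *
im,c=grab('top','top4.png');traypose('top',roi=(160,130,270,240));print(robot.sense()['tool_pos'])"
```

```text
t: 27.7
tool_pos: [0.4758, -0.2189, 0.0988]
orientation: [0.001, 0.0, 1.0, -0.0]
force: [0.5, 3.8, 4.6]
opening: 0.0089
gripper_force: 40.8
t: 28.4
tool_pos: [0.4738, -0.2185, 0.2553]
orientation: [-0.001, 0.001, 1.0, 0.0]
force: [-0.8, -0.1, -1.3]
opening: 0.0089
gripper_force: 39.9
top centre 473.0 209.2 size 216.0 152.4 yaw -7.11 191
[ 0.47341465 -0.21810371  0.25439931]
```

```bash
python3 -m handwheel '[[0.1,4,0,0,0,0,0.5],[0,4,0,0,0,0,0.5],[0,4,0,0,0,0,0.5],[0,4,0,0,0,0,0.5],[0,4,0,0,0,0,0.5],[0,4,0,0,0,0,0.5],[0,4,0,0,0,0,0.5],[0,4,0,0,0,0,0.5],[0,3.6,0,0,0,0,0.5],[0,0,0,0,0,0.124,0.5]]'
python3 -m handwheel '[[0,0,0,0,0,0,0.5],[0,0,0,0,0,0,0.5],[0,0,0,0,0,0,0.5]]'
python3 -c "
from meas import *
im,c=grab('wrist','p5.png')
h=cv2.cvtColor(im,cv2.COLOR_BGR2HSV);m=(h[...,0]>105)&(h[...,0]<125)&(h[...,1]>120)&(h[...,2]>70)
y,x=np.nonzero(m);m2=(y<260);x=x[m2];y=y[m2];print(x.min(),x.max(),y.min(),y.max())
a=np.radians(-7.1);C=np.array([479.8,208.8])
for sx,sy in ((-73,-106),(-73,106),(73,106),(73,-106),(-63,-72)): 
  p=C+[sx*np.cos(a)-sy*np.sin(a),sx*np.sin(a)+sy*np.cos(a)];print(proj(c,[p[0]/1e3,p[1]/1e3,.07]).round())
print(cv2.convexHull(np.stack([x,y],1).astype(np.int32))[:,0].tolist())"
```

```text
t: 29.5
tool_pos: [0.4723, 0.1411, 0.2548]
orientation: [-0.002, 0.061, 0.998, 0.0]
force: [0.9, -0.1, -2.3]
opening: 0.009
gripper_force: 39.9
t: 29.8
tool_pos: [0.4736, 0.1366, 0.2563]
orientation: [-0.001, 0.062, 0.998, -0.0]
force: [-0.1, 0.2, -1.1]
opening: 0.0092
gripper_force: 39.9
219 455 86 236
[221.  88.]
[453.  88.]
[429. 235.]
[225. 235.]
[258.  99.]
[[455, 88], [431, 232], [430, 236], [224, 236], [223, 227], [222, 197], [219, 105], [219, 87], [451, 86], [453, 86], [455, 87]]
```

The tray corners match the prediction within 2 px, so I'll lower the card and release it.

```bash
python3 -m handwheel '[[0,0,3,0,0,0,0.5],[0,0,4,0,0,0,0.5],[0,0,3,0,0,0,0.5],[0,0,2,0,0,0,0.5],[0,0,1.5,0,0,0,0.5],[0,0,1.5,0,0,0,0.5],[0,0,0.6,0,0,0,0.5],[0,0,0.3,0,0,0,0.5],[0,0,0.2,0,0,0,0.5],[0,0,0,0,0,0,0.5]]'
```

```text
t: 30.85
tool_pos: [0.4746, 0.1373, 0.097]
orientation: [0.001, 0.062, 0.998, 0.0]
force: [-0.2, -0.6, -1.4]
opening: 0.0089
gripper_force: 39.8
```

```bash
python3 -m handwheel '[[0,0,0.2,0,0,0,0.5],[0,0,0,0,0,0,0.5],[0,0,0,0,0,0,2.4],[0,0,0,0,0,0,2.4],[0,0,0,0,0,0,2.4],[0,0,-3,0,0,0,2.4],[0,0,-5,0,0,0,2.4],[0,0,-5,0,0,0,3],[0,0,-5,0,0,0,3],[0,0,-5,0,0,-0.124,3]]'
python3 -m handwheel '[[0,4,0,0,0,0,3],[0,3,0,0,0,0,3],[0,0,0,0,0,0,3],[0,0,0,0,0,0,3]]'
cat > chk.py <<'E'
from meas import *
cx,cy,a=traypose('wrist',roi=(20,20,490,250))
im,c=grab('wrist','p6.png');h=cv2.cvtColor(im,cv2.COLOR_BGR2HSV)
P0=np.array([proj(c,[(cx+sx*np.cos(a)-sy*np.sin(a))/1e3,(cy+sx*np.sin(a)+sy*np.cos(a))/1e3,.07]) for sx,sy in ((-73,-103),(-73,103),(85,103),(85,-103))]).astype(np.int32)
k=np.zeros(h.shape[:2],np.uint8);cv2.fillPoly(k,[P0],1)
m=((h[...,1]<40)&(h[...,2]>120)).astype(np.uint8)*k
m=cv2.morphologyEx(m,cv2.MORPH_CLOSE,np.ones((3,3)))
cs,_=cv2.findContours(m,cv2.RETR_EXTERNAL,cv2.CHAIN_APPROX_NONE)
for q in cs:
    if cv2.contourArea(q)<150: continue
    P=np.array([ray(c,u,v,.11)[:2]*1000 for u,v in q[:,0]],np.float32); r=cv2.minAreaRect(P);d=np.array(r[0])-[cx,cy]
    print(cv2.boundingRect(q),np.round(r[1],1),'in tray',np.round([d@[np.cos(a),np.sin(a)],d@[-np.sin(a),np.cos(a)]],1))
print(robot.sense()['tool_pos'],robot.sense()['force'])
E
python3 chk.py
```

```text
t: 31.85
tool_pos: [0.4735, 0.1372, 0.326]
orientation: [0.0, -0.0, 1.0, 0.0]
force: [0.1, -0.6, 0.3]
opening: 0.0296
gripper_force: 0.0
t: 32.25
tool_pos: [0.4736, 0.2075, 0.3236]
orientation: [-0.0, -0.0, 1.0, -0.0]
force: [-0.0, 0.1, -0.3]
opening: 0.0301
gripper_force: 0.0
wrist centre 480.0 208.7 size 215.4 149.2 yaw -7.11 3075
(313, 128, 28, 101) [ 10.1 111.4] in tray [ 3.5 71.7]
(269, 120, 24, 104) [ 11.  113.4] in tray [ 2.5 22.4]
(184, 107, 22, 103) [ 16.1 110.4] in tray [ -0.3 -69. ]
[0.47380468 0.20662111 0.32354365] [ 1.01465598 -0.21961544 -0.21974875]
```

All three cards are down in separate slots, with x offsets of 3.5 mm or less. Now the lid: turn the tool and go over to the open handle.

```bash
python3 -m handwheel '[[0,-5,0,0,0,0,4],[0,-5,0,0,0,0,4],[0,-5,0,0,0,0,4],[0,-5,0,0,0,0,4],[0,-5,0,0,0,0,4],[0,-5,0,0,0,0,4],[0,-5,0,0,0,0.143,4],[0,0,0,0,0,0.143,4],[0,0,0,0,0,0.143,4],[0,0,0,0,0,0.143,4]]'
python3 -m handwheel '[[0,0,0,0,0,0.143,4],[0,0,0,0,0,0.143,4],[0,0,0,0,0,0.143,4],[0,0,0,0,0,0.143,4],[0,0,0,0,0,0.143,4],[0,0,-1.5,0,0,0.143,4],[0,0,0,0,0,0.141,4],[0,0,0,0,0,0,4]]'
python3 -m handwheel '[[0,3,0,0,0,0,4],[0,3.5,0,0,0,0,4],[0,3.5,0,0,0,0,4],[0,3.5,0,0,0,0,4],[0,0,0,0,0,0,4],[0,0,0,0,0,0,4]]'
python3 - <<'E'
from h import *
im,c=grab('wrist','w7.png');h=cv2.cvtColor(im,cv2.COLOR_BGR2HSV);print(robot.sense()['tool_pos'])
for y in (-.08,-.147,-.21):
  p=proj(c,(.619,y,.246));print(y,p.round(1))
u0,v0=proj(c,(.619,-.147,.246)).astype(int)
g=im.sum(2)//3
for v in range(max(v0-60,4),min(v0+60,380),20): print(v,(g[v-2:v+3].mean(0).astype(int))[u0-60:u0+60:4].tolist())
E
```

```text
t: 33.35
tool_pos: [0.4728, -0.1444, 0.3236]
orientation: [-0.0, 0.287, 0.958, -0.0]
force: [-0.9, -0.3, 0.1]
opening: 0.0399
gripper_force: 0.0
t: 34.15
tool_pos: [0.4732, -0.1436, 0.3393]
orientation: [0.0, 0.708, 0.706, -0.0]
force: [0.3, -0.5, -0.2]
opening: 0.04
gripper_force: 0.0
t: 34.75
tool_pos: [0.6081, -0.1432, 0.3374]
orientation: [-0.001, 0.707, 0.708, -0.001]
force: [0.5, -0.3, -0.4]
opening: 0.0399
gripper_force: 0.0
[ 0.60774793 -0.14318924  0.33824806]
-0.08 [273.7 107.5]
-0.147 [272.1 203.6]
-0.21 [270.9 280.7]
143 [124, 133, 134, 115, 178, 153, 131, 137, 120, 130, 134, 135, 123, 145, 187, 184, 167, 119, 119, 131, 132, 128, 129, 29, 118, 131, 146, 144, 146, 146]
163 [131, 130, 135, 140, 101, 174, 133, 137, 125, 133, 135, 135, 123, 26, 47, 46, 43, 29, 123, 130, 132, 135, 129, 133, 45, 119, 144, 148, 149, 147]
183 [129, 133, 129, 139, 90, 193, 135, 137, 128, 130, 134, 126, 116, 28, 46, 47, 41, 25, 122, 129, 134, 132, 128, 127, 122, 95, 122, 145, 144, 136]
203 [115, 123, 121, 132, 123, 135, 98, 91, 129, 138, 138, 122, 135, 30, 47, 48, 41, 15, 180, 181, 182, 183, 179, 167, 175, 172, 178, 184, 182, 179]
223 [94, 93, 68, 50, 55, 108, 117, 101, 145, 187, 194, 189, 179, 30, 48, 44, 42, 7, 183, 187, 185, 188, 173, 170, 170, 179, 161, 167, 169, 163]
243 [61, 136, 154, 176, 172, 178, 173, 184, 186, 190, 193, 185, 172, 43, 46, 46, 37, 3, 180, 183, 182, 183, 165, 164, 169, 158, 170, 166, 175, 161]
```

The dark bar is at u≈272, exactly where predicted, so I'll go down and grip it.

```bash
python3 -m handwheel '[[-0.4,1.1,3,0,0,0,4],[0,0,3,0,0,0,4],[0,0,3,0,0,0,4],[0,0,2,0,0,0,4],[0,0,0,0,0,0,4],[0,0,0,0,0,0,0.8],[0,0,0,0,0,0,0.8],[0,0,0,0,0,0,0.8],[0,0,0,0,0,0,0.8],[0,0,0,0,0,0,0.8]]' 30
```

```text
t: 35.8
tool_pos: [0.619, -0.1474, 0.2317]
orientation: [0.0, 0.707, 0.707, -0.0]
force: [-7.3, -0.9, 3.5]
opening: 0.0108
gripper_force: 29.7
```

```bash
python3 -m handwheel '[[0,-1.1,-0.64,0,0,0,0.8],[0,-1.2,-0.53,0,0,0,0.8],[0,-1.19,-0.42,0,0,0,0.8],[0,-1.22,-0.32,0,0,0,0.8],[0,-1.24,-0.2,0,0,0,0.8],[0,-1.26,-0.1,0,0,0,0.8],[0,-1.26,0.03,0,0,0,0.8],[0,-1.26,0.1,0,0,0,0.8],[0,0,0,0,0,0,0.8]]'
```

```text
t: 36.7
tool_pos: [0.5226, -0.1483, 0.2536]
orientation: [0.004, 0.708, 0.707, 0.001]
force: [0.1, -3.1, 5.6]
opening: 0.0109
gripper_force: 31.5
```

```bash
python3 -m handwheel '[[0,-1.24,0.25,0,0,0,0.8],[0,-1.21,0.32,0,0,0,0.8],[0,-1.17,0.46,0,0,0,0.8],[0,-1.15,0.53,0,0,0,0.8],[0,0,0,0,0,0,0.8]]'
```

```text
t: 37.2
tool_pos: [0.4739, -0.1487, 0.2364]
orientation: [0.003, 0.708, 0.707, -0.001]
force: [-0.6, -6.2, 2.8]
opening: 0.0107
gripper_force: 32.3
```

```bash
python3 -m handwheel '[[0,-1.07,0.66,0,0,0,0.8],[0,-1.04,0.71,0,0,0,0.8],[0,-0.94,0.84,0,0,0,0.8],[0,-0.9,0.88,0,0,0,0.8],[0,-0.78,0.99,0,0,0,0.8],[0,-0.73,1.03,0,0,0,0.8],[0,-0.3,0.6,0,0,0,0.8],[0,-0.29,0.5,0,0,0,0.8],[0,-0.3,0.6,0,0,0,0.8],[0,0,0,0,0,0,0.8]]'
```

```text
t: 38.2
tool_pos: [0.411, -0.1488, 0.1675]
orientation: [0.003, 0.707, 0.707, -0.001]
force: [-2.4, -8.1, 0.9]
opening: 0.0104
gripper_force: 33.8
```

```bash
python3 -m handwheel '[[0,-0.2,0.4,0,0,0,0.8],[0,-0.05,0.2,0,0,0,0.8],[0,0,0,0,0,0,0.8],[0,0,0,0,0,0,0.8]]'
```

```text
t: 38.6
tool_pos: [0.4087, -0.1489, 0.1621]
orientation: [0.003, 0.707, 0.707, -0.001]
force: [-3.8, -8.3, 2.8]
opening: 0.0109
gripper_force: 34.0
```

```bash
python3 -m handwheel '[[0,0,0.15,0,0,0,0.8],[0,0,0.15,0,0,0,0.8],[0,0,0,0,0,0,0.8]]'
```

```text
t: 38.9
tool_pos: [0.408, -0.1489, 0.1601]
orientation: [0.002, 0.707, 0.707, -0.002]
force: [-10.0, -5.0, 11.8]
opening: 0.0106
gripper_force: 35.2
```

The lid is seated (11.8 N upward). Release it and back away.

```bash
python3 -m handwheel '[[0,0,0,0,0,0,4],[0,0,0,0,0,0,4],[0,0,0,0,0,0,4],[0,0,-3,0,0,0,4],[0,0,-4,0,0,0,4],[0,0,-4,0,0,0,4],[0,0,-4,0,0,0,4],[0,0,0,0,0,0,4],[0,0,0,0,0,0,4]]'
python3 - <<'E'
from h import *
im,c=grab('wrist','w8.png');g=im.mean(2);print(robot.sense()['tool_pos'],robot.sense()['force'])
u0,v0=proj(c,(.408,-.147,.178)).astype(int);print(u0,v0,g[v0-2:v0+3].mean(0).astype(int)[u0-30:u0+30:3].tolist())
h=cv2.cvtColor(im,cv2.COLOR_BGR2HSV)
for p in ((.4015,-.025,.132),(.4725,-.025,.132),(.543,-.027,.132)):
    u,v=proj(c,p).round().astype(int);print(u,v,g[max(v-12,0):v+14:2,u].astype(int).tolist())
im,c=grab('scene');h=cv2.cvtColor(im,cv2.COLOR_BGR2HSV)
m=((h[...,0]<6)|(h[...,0]>174))&(h[...,1]>150)&(h[...,2]>120);m[:220]=0;m[270:]=0;m[:,:300]=0;m[:,350:]=0
y,x=np.nonzero(m);print(len(x),x.mean(),y.mean())
a=cv2.imread('pics/scene0.png')[190:275,245:345].astype(int);b=im[190:275,245:345].astype(int);print('diff of lid area vs start',np.abs(a-b).mean())
s=cv2.absdiff(cv2.imread('pics/scene0.png')[205:215,250:262],im[205:215,250:262]).mean();print('left front corner diff',s)
from meas import traypose
traypose('top',roi=(160,130,270,240))
E
```

```text
t: 39.8
tool_pos: [0.4091, -0.1467, 0.3081]
orientation: [0.001, 0.707, 0.707, 0.0]
force: [-1.4, -0.0, -0.6]
opening: 0.04
gripper_force: 0.0
[ 0.4084645  -0.14635893  0.30658709] [-0.28571534 -0.31029722 -0.26369581]
254 183 [161, 157, 152, 159, 160, 153, 157, 189, 30, 44, 46, 40, 32, 207, 145, 150, 161, 159, 160, 160]
247 30 [102, 102, 99, 102, 101, 95, 145, 189, 216, 215, 215, 215, 216]
331 29 [113, 97, 98, 95, 101, 98, 89, 205, 216, 216, 214, 215, 215]
415 32 [111, 111, 111, 113, 113, 116, 116, 119, 120, 120, 122, 123, 119]
12 330.5 242.0
diff of lid area vs start 5.428823529411765
left front corner diff 1.3444444444444446
top centre 472.8 209.2 size 216.2 152.1 yaw -7.15 207
```

The lid is flat (its bar and edges are on their shut predictions), the toggle is at its off position, the tray hasn't moved, and the robot is clear.

```bash
python3 -c "
from workcell import workorder
print(workorder.finish_job())"
```

```text
the job is handed in; nothing more can be done
None
```

The job is handed in at about 40 s of robot time, verdict not shown: curing box switched off, all three cards present (one box slot was empty) standing in their own tray slots, lid lowered shut in hand, and the spool, tape measure and torch not touched.

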